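Tip the red thread out of its tilt-out bin

TASK

Two blue tilt-out bins stand behind the long white card tray, one holding a spool of red thread and one a larger spool of cream thread. Pull the bin with the red spool forward by its handle bar until it meets its stop, so that the spool rolls out into the tray. Leave that bin tipped and leave the cream spool lying in its own bin.

Things in the scene. Friction and masses are not known exactly. Their poses are not given: they have to be found in the camera images.
- bin_a (a joint): tilt of the blue bin with the red spool: 0 = upright as it rests, 1.66 rad = tipped towards the tray to its stop. It turns on a level pin (bin_a_pin); friction (0.2 N m) keeps it where it is left, 2 to 4 N at the bar move it. Bin 68 mm wide, 90 mm high, open on top; its front wall leans 30 deg forward and slopes 35 deg down at the stop. An identical bin, 150 mm beside it, holds the cream spool
- bin_a_bar (a point): middle of that bin's handle bar: a level black sleeve 14 mm thick, 46 mm long, 36 mm above the rear rim, between two prongs 60 mm apart; 251 mm above the bench at rest. Axes turn with the bin; upright: x from tray to bin, y along the bar, z up. Pinch it from above; it turns freely enough between vertical fingers. At the stop the rim is 36 mm behind the bar: open to about 40 mm and go straight up
- bin_a_pin (a point): middle of the pivot pin at the lower front corner of the bin with the red spool, on its fixed stand (106 mm wide), 125 mm above the bench; x from the tray to the bin, y along the pin, z up. With the bin upright the bar lies at x = 57, z = 126 mm from here; at the stop at x = -130.5, z = 45.5 mm (an arc of 138 mm radius over the top)
- spool_red: wooden spool of red thread, 43 mm in diameter, 40 mm long, lying in its bin with its axis across the bin, so that it rolls out forward; origin at the centre of one end face, z along its axis
- spool_cream: wooden spool of cream thread, 50 mm in diameter, 48 mm long, lying in the other bin, where it stays; origin at the centre of one end face, z along its axis
- tray: loose white card tray, open on top, 148 mm (x) by 335 mm (y) by 56 mm high, origin at the centre of its underside; it lies before both bins, long side along them, +x towards them, the pivot pins 125 mm in +x of its centre. It is already in place

How it is judged (in metres and radians):
On the way:
1. the bin with the red spool has been pulled forward to its stop (value of joint bin_a above 1.5 rad), for 0.1 s.
At the end, for the whole second after the job is handed in: The red spool lies at rest inside the tray, which stands flat on the bench; its bin is left tipped forward (by more than 1.0 rad); the cream spool still lies in its own bin, within 30 mm of where it was (x of spool_red in the frame of tray between -0.074 and 0.074 m and y of spool_red in the frame of tray between -0.168 and 0.168 m and z of spool_red in the frame of tray between -0.005 and 0.055 m and linear speed of spool_red below 0.03 m/s and angle between tray's own z axis and vertical below 0.1 rad and value of joint bin_a above 1 rad and distance of spool_cream from where it was at the start of the episode below 0.03 m); the robot touches nothing.
It fails at once if the cream spool is tipped or lifted out of its bin (moved more than 50 mm) (distance of spool_cream from where it was at the start of the episode above 0.05 m).
It fails at once if the red spool is lifted out above its bin instead of being tipped out (its origin higher than 250 mm) (height (world z) of spool_red above 0.25 m).
It also fails if it takes over 40 s, if anything falls off the work surface, if the arm or the gripper's body presses on something with over 40 N, if the wrist force passes 120 N, or if a joint passes its speed limit or range.

ROBOT

A 6-joint arm with a two-finger parallel gripper is mounted at the origin on a cart in front of the work surface, level with it; the furniture and walls round the work are solid. World frame = base frame: x ahead of the robot, y to its left, z up, the work surface at z = 0. Lengths are in mm, angles in rad, forces in N, time in s.
With the tool pointing down it reaches from about 225 to 725 mm from the base axis. Payload 3.1 kg.
Tool frame: the origin (TCP) lies at the very end of the fingers, on their centre line; the grasp point (between the pads) lies 19 mm behind it; z points along the fingers, y is the line along which they close (so a half turn about z gives the same grasp; the last joint's range is limited). The gripper opens to 85 mm and grips with 20 to 120 N. Pads are 22 mm wide; open, the fingers measure 114 mm over their backs; the gripper's body (76 mm by 85 mm) begins 54 mm behind the grasp point. The pads swing forward as they close: fully open they stand 13 mm farther back than shut.
Start: joints at [-1.316, 0.048, 0.099, 1.622, 0, 1.443], TCP at [196.082, -487, 231.312] pointing down, gripper open.
Joint ranges: [-2.91, 2.91], [-0.99, 1.94], [-1.21, 1.42], [-2.12, 2.29], [-1.49, 1.47], [-3.14, 3.14]. Speed limits (rad/s): [2.79, 2.79, 3.14, 3.14, 3.14, 3.14].

INTERFACE

Orientations are given as a unit quaternion [w, x, y, z].
In Python, from plant import bot gives the robot as it stands.
- The arm moves only by the tool shift_gripper, called as a command line: name --argument value ..., lists and objects as JSON in quotes. Schema: {"type":"object","properties":{"offsets":{"type":"array","items":{"type":"array","items":{"type":"array","items":{"type":"number"},"minItems":5,"maxItems":5},"minItems":1,"maxItems":5},"minItems":1,"maxItems":1},"only":{"type":"string"},"quiet":{"type":"boolean"},"lines":{"type":"string"}},"required":["offsets"],"additionalProperties":false}. offsets is a list that holds a single list of rows (three levels of brackets), with 1 to 5 rows, each of 5 numbers: the finger opening in mm, then dx, dy, dz in normalised numbers (1 is 80 cm), then a turn about the tool's z in a scale on which 1.0 is pi rad; each row is the pose to reach, as a shift and turn from the pose commanded when the call began, along the tool's axes at that moment; what a row does not reach only later rows make up. A row lasts 1/8 s, in which the tool goes at most 62.5 mm and 0.188 rad, less where a joint would pass 70% of its speed; a pose out of reach is approached as far as the arm can. The fingers move at their own pace and stop on an object; the grip force is fixed at half the most. Time passes only in rows, so rows that do not move let the fingers close. The tool returns the time, the measured TCP pose, the force, the opening and the grip force at its end. only (a regular expression) keeps the lines of the reply that match it, lines (a string "A,B") keeps lines A to B, and quiet returns only ok. Input that does not fit is refused with a message, and nothing moves.
- bot.get_state(): the state, without advancing time (a new reading comes with each control period).
- bot.grab_frame(name): name is "side" or "top" or "wrist"; returns the picture (400x640x3 uint8, red, green, blue); there is no depth.
- bot.camera_params(name): a dict with "fx", "fy", "cx", "cy" (pixels), "dist" ([k1, k2, p1, p2, k3] as OpenCV has them; the pictures are not rectified), "camera_from_world" (4x4, takes a point from world to camera coordinates). Camera axes: x right, y down, z forward; pixel columns grow to the right and rows downward; lengths in mm; the calibration is good to about 2 mm. A picture is of the moment at which its call begins: read the wrist's pose just before it. camera_params takes no time and is no camera call; for the wrist camera it gives the pose at the moment of the call.
- bot.finish_job(): hands the job in; it is judged then, once.
The state is a dict: "time": time; "qpos": joint angles; "joint_vel": joint speeds; "joint_efforts": joint torques, N m; "tcp_pos": TCP position; "ee_rot": TCP orientation; "contact_force": force on the tool from outside, world axes, zero at the start; "moment": the same for the moment, N m; "finger_gap": finger opening in mm; "finger_force": force on a finger pad.
Only numpy, scipy, OpenCV 4.12 (cv2) and the standard library are available. Lean on these libraries where they do the work, as an engineer would, in place of code of your own. Each camera call takes 0.05 s, during which the arm holds its last target. There are 200 camera calls.

## Working session

There is one attempt and no reset: what is moved stays moved. The work goes in short steps, Python scripts to look and compute and a tool call to move; the robot and the scene stay as the last step left them, time stands still between calls to the robot, and variables do not carry over. Pictures are saved under pics/ and viewed, at most 10 in all, crops included, and the job is handed in when it is done.

```bash
mkdir -p pics; ls
```

Run:
```python
from plant import bot
import cv2,numpy as np
s=bot.get_state();print(s['tcp_pos'],s['ee_rot'],s['time'])
a=bot.grab_frame("top");b=bot.grab_frame("side")
cv2.imwrite("pics/top.png",a[:,:,::-1]);cv2.imwrite("pics/side.png",b[:,:,::-1])
for n in("top","side"):
  p=bot.camera_params(n);print(n,p['fx'],p['cx'],p['cy'],p['dist'],np.round(p['camera_from_world'],3).tolist())
```

```text
pics
plant.py
[ 195.9463227  -486.41988542  230.10801575] [-1.17049881e-03  9.81737290e-01  1.90238064e-01 -5.00675113e-05] 0.0
top 455.54170049831833 314.871875898836 199.478042090254 [-0.12478331  0.          0.          0.          0.        ] [[-0.02, -0.999, -0.033, -114.106], [-0.988, 0.024, -0.151, 575.183], [0.152, 0.029, -0.988, 920.768], [0.0, 0.0, 0.0, 1.0]]
side 496.6059720801733 324.908974647351 196.9039349783171 [-0.14252687  0.          0.          0.          0.        ] [[-0.988, -0.157, -0.01, 533.284], [-0.095, 0.644, -0.759, 285.779], [0.125, -0.749, -0.651, 763.666], [0.0, 0.0, 0.0, 1.0]]
```

View pics/top.png

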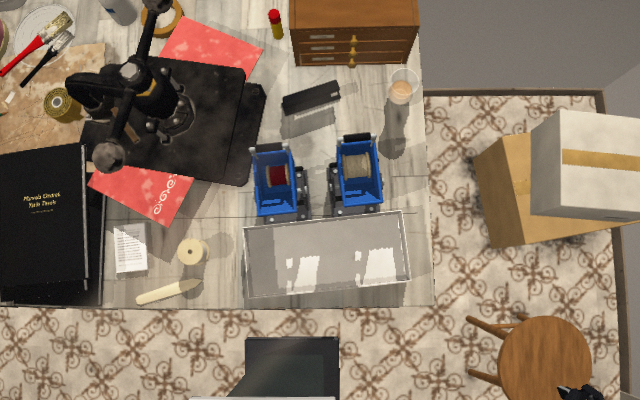

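View pics/side.png

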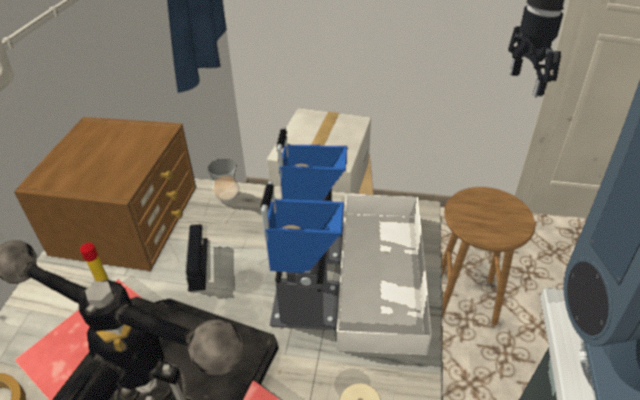

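The top view shows the red bin at about (275,185) with its bar near (270,148), and the cream bin at (358,175) with its bar near (355,137). The side view shows the red bin as the nearer one, its bar end-on at (267,197). I'll enlarge both bars.

Run:
```python
import cv2,numpy as np
a=cv2.imread("pics/top.png")[120:240,230:430];b=cv2.imread("pics/side.png")[120:240,230:370]
cv2.imwrite("pics/c.png",np.vstack([cv2.resize(a[:70],(800,280),interpolation=2),cv2.resize(b,(350,300),interpolation=2)[:,:] if 0 else np.hstack([cv2.resize(b,(350,300),interpolation=2),cv2.resize(b[50:110,20:110],(450,300),interpolation=2)])]))
```

```text
(no output)
```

View pics/c.png

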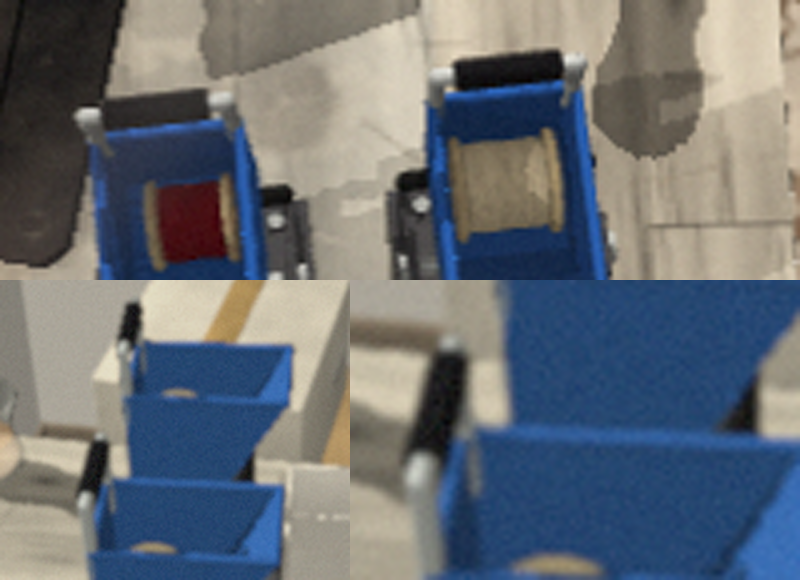

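The enlargement shows the red bar's ends at (256,147.5) and (282,146.2) in top, with its centre at (268,194.4) in side. The cream bar's ends are at (343.7,138) and (370.5,136.2) in top, with its centre at (282,137) in side.

Create h.py:
```python
from plant import bot
import cv2,numpy as np
def ray(n,uv):
    p=bot.camera_params(n);K=np.array([[p['fx'],0,p['cx']],[0,p['fy'],p['cy']],[0,0,1]])
    q=cv2.undistortPoints(np.array([[uv]],float),K,np.array(p['dist']))[0,0]
    T=np.array(p['camera_from_world']);R=T[:3,:3];d=R.T@np.r_[q,1];return -R.T@T[:3,3],d/np.linalg.norm(d)
def tri(n1,a,n2,b):
    (o,d),(p,e)=ray(n1,a),ray(n2,b)
    t=np.linalg.lstsq(np.c_[d,-e],p-o,rcond=None)[0];x,y=o+t[0]*d,p+t[1]*e
    return (x+y)/2,np.linalg.norm(x-y)
def plane(n,uv,z):
    o,d=ray(n,uv);return o+d*(z-o[2])/d[2]
```

Run:
```python
from h import *
np.set_printoptions(precision=1,suppress=True)
print(tri("top",(269,146.8),"side",(268,194.4)),tri("top",(357.1,137.1),"side",(282,137)))
for u in[(256,147.5),(282,146.2),(343.7,138),(370.5,136.2)]:print(plane("top",u,251))
# tray corners at rim z=56
for u in[(243,227),(403,211),(411,283),(247,298)]:print(plane("top",u,56))
```

```text
(array([630.9, -57.8, 253.8]), np.float64(1.0725745648884053)) (array([ 643.6, -206.1,  254.3]), np.float64(0.65714952966575))
[631.7 -35.2 251. ]
[632.6 -79.4 251. ]
[ 643.9 -183.7  251. ]
[ 645.9 -228.9  251. ]
[516.1  23.5  56. ]
[ 541.7 -309.3   56. ]
[ 394.  -319.1   56. ]
[370.3  15.4  56. ]
```

Units first: shifts go in shares of 80 cm and turns go in shares of pi rad. So 564 mm is 0.705, -236 mm is -0.295, -0.752 rad is -0.2394.

shift_gripper --offsets '[[[60,0,0,-0.1,0],[60,0.705,-0.295,-0.1,-0.0598],[60,0.705,-0.295,-0.1,-0.1197],[60,0.705,-0.295,-0.1,-0.1795],[60,0.705,-0.295,-0.1,-0.2394]]]'

```text
time: 0.72
tcp_pos: [374.9, -309.9, 300.5]
ee_rot: [-0.0, 0.842, 0.539, -0.0]
contact_force: [1.6, -0.5, -0.3]
finger_gap: 60.1
finger_force: 0.0
```

Create rel.py:
```python
import sys;from h import *
from scipy.spatial.transform import Rotation as R
s=bot.get_state();w,x,y,z=s['ee_rot'];M=R.from_quat([x,y,z,w]).as_matrix()
t=np.array(list(map(float,sys.argv[1:4])));print("t",s['time'],"tcp",np.round(s['tcp_pos'],1),"tool shift",np.round(M.T@(t-s['tcp_pos']),1))
a=np.arctan2(M[1,1],M[0,1]);print("turn",a-0.078,"tilt",np.round(M[:,2],3),"q",np.round(s['qpos'],2))
```

```bash
python3 rel.py 631 -57.5 310
```

```text
t 0.725 tcp [ 374.9 -309.9  300.5] tool shift [336.5 126.8  -9.5]
turn -0.5103818666558995 tilt [-0.  0. -1.] q [-0.83 -0.02  0.17  1.76  0.    1.17]
```

Converted, 336 mm is 0.42, 127 mm is 0.1588, -0.51 rad is -0.1623.

shift_gripper --offsets '[[[60,0.42,0.1588,-0.0125,-0.0598],[60,0.42,0.1588,-0.0125,-0.1197],[60,0.42,0.1588,-0.0125,-0.1623],[60,0.42,0.1588,-0.0125,-0.1623],[60,0.42,0.1588,-0.0125,-0.1623]]]'

```text
time: 1.35
tcp_pos: [599.0, -92.0, 309.1]
ee_rot: [-0.0, 0.681, 0.732, -0.0]
contact_force: [0.6, -1.2, -0.5]
finger_gap: 60.1
finger_force: 0.0
```

shift_gripper --offsets '[[[60,0,0,0,0],[60,0,0,0,0]]]'

```text
time: 1.6
tcp_pos: [597.6, -93.5, 308.7]
ee_rot: [-0.001, 0.681, 0.732, -0.001]
contact_force: [-0.7, -0.0, -0.1]
finger_gap: 60.1
finger_force: 0.0
```

```bash
python3 rel.py 631 -57.5 310
```

Run:
```python
from h import *
P=bot.camera_params("wrist");im=bot.grab_frame("wrist");cv2.imwrite("pics/w.png",im[:,:,::-1])
b=bot.grab_frame("side");cv2.imwrite("pics/s2.png",b[60:280,180:440,::-1])
```

```text
t 1.6 tcp [597.6 -93.5 308.7] tool shift [33.5 36.  -1.3]
turn -0.005231972156117565 tilt [-0.002 -0.    -1.   ] q [-0.27  0.31  0.55  1.82 -0.    1.23]
```

View pics/w.png

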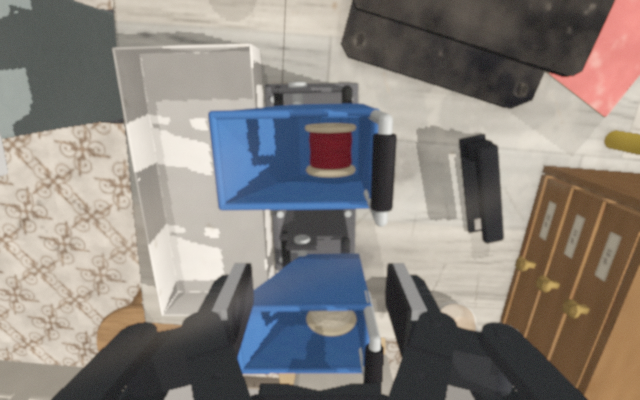

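The wrist view shows the red bar upright in the image, from (385,135) to (382,211), so its centre is about (383,172). The red spool is at (330,150). I'll triangulate the bar with the fixed views.

Run:
```python
from h import *
np.set_printoptions(precision=1,suppress=True)
print(tri("wrist",(383,172),"side",(268,194.4)),tri("wrist",(383,172),"top",(269,146.8)))
a,b=plane("wrist",(385,135),252),plane("wrist",(382,211),252);print(a,b,(b-a)[0]/-(b-a)[1])
a,b=plane("wrist",(127,47),56),plane("wrist",(165,318),56);print((a-b),)
```

```bash
python3 rel.py 631 -57.5 300
```

```text
(array([631.4, -57.5, 253.9]), np.float64(2.1722124287548152)) (array([632.4, -57.6, 252.3]), np.float64(0.9449489748694524))
[631.3 -36.2 252. ] [635.5 -82.2 252. ] 0.09174359100730856
[-16.4 340.2  -0. ]
t 1.7 tcp [597.1 -94.6 310. ] tool shift [34.6 36.4 10. ]
turn -0.007403842289645315 tilt [-0. -0. -1.] q [-0.27  0.31  0.55  1.82 -0.    1.23]
```

The three views agree on (632, -58, 252). Next I move over the bar, go down and close.

Converted, 75 mm is 0.0938, 40 mm is 0.05, -0.005 rad is -0.0016.

shift_gripper --offsets '[[[60,0.0425,0.0463,0,-0.0016],[60,0.0425,0.0463,0,-0.0016],[60,0.0425,0.0463,0.05,-0.0016],[60,0.0425,0.0463,0.0938,-0.0016],[60,0.0425,0.0463,0.0938,-0.0016]]]'

```text
time: 2.33
tcp_pos: [629.0, -58.1, 231.0]
ee_rot: [-0.003, 0.68, 0.733, -0.002]
contact_force: [0.1, -0.1, -0.2]
finger_gap: 60.0
finger_force: 0.0
```

```bash
python3 rel.py 632 -58 235;  python3 - <<'E'
from h import *
b=bot.grab_frame("side");t=bot.grab_frame("top")
cv2.imwrite("pics/s3.png",np.hstack([cv2.resize(x,None,fx=3,fy=3) for x in(b[130:250,220:350,::-1],t[100:220,210:340,::-1])]))
E
```

```text
t 2.325 tcp [629.  -58.1 231. ] tool shift [-0.1  3.  -4. ]
turn -0.003144654867826946 tilt [-0.008  0.001 -1.   ] q [-0.2   0.35  0.44  1.68 -0.    1.3 ]
```

View pics/s3.png

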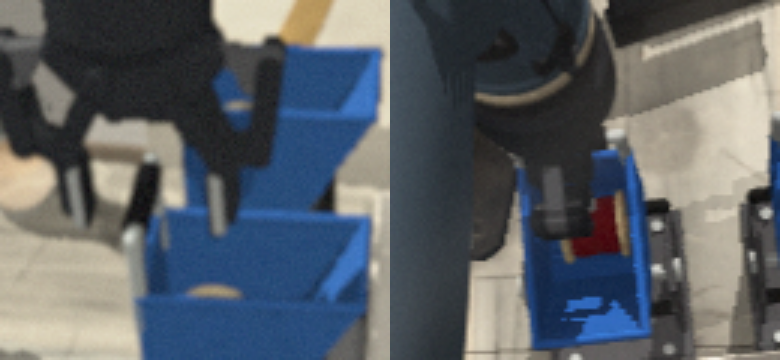

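Side view: the bar lies midway between the two fingers. Top view: the front finger is above the middle of the bin. Closing now.

Converted, -3 mm is -0.0038, 2 mm is 0.0025.

shift_gripper --offsets '[[[10,0,0.0025,-0.0038,0],[10,0,0.0025,-0.0038,0],[10,0,0.0025,-0.0038,0],[10,0,0.0025,-0.0038,0],[10,0,0.0025,-0.0038,0]]]'

```text
time: 3.05
tcp_pos: [632.6, -57.5, 240.3]
ee_rot: [0.0, 0.679, 0.734, -0.001]
contact_force: [-5.7, -0.9, 6.0]
finger_gap: 11.5
finger_force: 58.5
```

```bash
python3 rel.py 632 -58 235
```

```text
t 3.05 tcp [632.6 -57.5 240.3] tool shift [-0.4 -0.7  5.3]
turn -0.0008854269844246615 tilt [-0.001 -0.002 -1.   ] q [-0.19  0.35  0.47  1.69 -0.    1.3 ]
```

The gap is 11.5 mm and the TCP is about 6 mm high, so I'll regrip a little lower.

Converted, 6 mm is 0.0075.

shift_gripper --offsets '[[[30,0,0,0,0],[30,0,0,0.0075,0],[10,0,0,0.0075,0],[10,0,0,0.0075,0],[10,0,0,0.0075,0]]]'

```text
time: 3.68
tcp_pos: [632.4, -56.9, 230.5]
ee_rot: [-0.002, 0.679, 0.734, -0.002]
contact_force: [-5.6, -0.4, -0.1]
finger_gap: 12.1
finger_force: 58.4
```

```bash
python3 rel.py 632 -58 235
```

```text
t 3.675 tcp [632.4 -56.9 230.5] tool shift [-1.1 -0.5 -4.5]
turn -0.0007993295076750284 tilt [-0.005  0.    -1.   ] q [-0.19  0.35  0.45  1.67 -0.    1.3 ]
```

Run:
```python
import numpy as np
t=np.radians(65.66)+np.linspace(0,1.66,16);p=138.3*np.c_[np.cos(t),np.sin(t)]
for k in(0,5,10):print(np.round((p[k+1:k+6]-p[k])*[1,-1],1).tolist())
```

```text
[[-14.3, -5.5], [-29.1, -9.4], [-44.2, -11.7], [-59.5, -12.3], [-74.7, -11.2]]
[[-15.0, 2.8], [-29.7, 7.2], [-43.7, 13.3], [-57.0, 20.8], [-69.4, 29.8]]
[[-11.3, 10.3], [-21.4, 21.8], [-30.2, 34.3], [-37.6, 47.7], [-43.4, 61.8]]
```

Converted, -74.7 mm is -0.0934, -59.5 mm is -0.0744.

shift_gripper --offsets '[[[10,0,-0.0179,-0.0069,0],[10,0,-0.0364,-0.0118,0],[10,0,-0.0553,-0.0146,0],[10,0,-0.0744,-0.0154,0],[10,0,-0.0934,-0.014,0]]]'

```text
time: 4.3
tcp_pos: [563.6, -62.9, 245.2]
ee_rot: [0.004, 0.679, 0.734, 0.004]
contact_force: [4.6, -1.2, 1.9]
finger_gap: 11.9
finger_force: 58.8
```

```bash
python3 rel.py 557.5 -63 243
```

```text
t 4.3 tcp [563.6 -62.9 245.2] tool shift [ 0.3 -6.1  2.1]
turn -0.00048365421238254214 tilt [ 0.011 -0.001 -1.   ] q [-0.23  0.15  0.24  1.65  0.    1.26]
```

The force is low and the path is on track.

Converted, -69.4 mm is -0.0868, -57 mm is -0.0713.

shift_gripper --offsets '[[[10,0,-0.0188,0.0035,0],[10,0,-0.0371,0.009,0],[10,0,-0.0546,0.0166,0],[10,0,-0.0713,0.026,0],[10,0,-0.0868,0.0373,0]]]'

```text
time: 4.92
tcp_pos: [493.6, -68.9, 216.3]
ee_rot: [0.005, 0.679, 0.734, 0.003]
contact_force: [4.8, -1.1, -1.7]
finger_gap: 12.0
finger_force: 63.6
```

```bash
python3 rel.py 488 -68 213
```

```text
t 4.925 tcp [493.6 -68.9 216.3] tool shift [ 1.4 -5.6  3.3]
turn -0.0008019398092291713 tilt [ 0.01  -0.003 -1.   ] q [-0.27 -0.04 -0.02  1.58  0.    1.22]
```

Converted, 62 mm is 0.0775, 47.7 mm is 0.0596.

shift_gripper --offsets '[[[10,0,-0.0141,0.0129,0],[10,0,-0.0268,0.0273,0],[10,0,-0.0378,0.0429,0],[10,0,-0.047,0.0596,0],[10,0,-0.0543,0.0775,0]]]'

```text
time: 5.55
tcp_pos: [447.9, -72.8, 152.8]
ee_rot: [0.002, 0.679, 0.734, -0.0]
contact_force: [-3.8, -3.5, 3.3]
finger_gap: 12.2
finger_force: 70.8
```

shift_gripper --offsets '[[[10,0,0,0,0],[10,0,0,0,0],[10,0,0,0,0]]]'

```text
time: 5.92
tcp_pos: [447.2, -72.9, 151.2]
ee_rot: [0.001, 0.68, 0.734, -0.001]
contact_force: [-4.0, -3.5, 0.3]
finger_gap: 11.9
finger_force: 70.4
```

```bash
python3 rel.py 445 -71.5 151.5
```

Run:
```python
from h import *
b=bot.grab_frame("side");t=bot.grab_frame("top")
cv2.imwrite("pics/s4.png",np.hstack([cv2.resize(x,None,fx=2,fy=2) for x in(b[140:360,240:440,::-1],t[100:320,220:420,::-1])]))
```

```text
t 5.925 tcp [447.2 -72.9 151.2] tool shift [ 1.5 -2.1 -0.3]
turn -0.0015984341686169218 tilt [-0.    -0.004 -1.   ] q [-0.31 -0.14 -0.24  1.47 -0.    1.19]
```

View pics/s4.png

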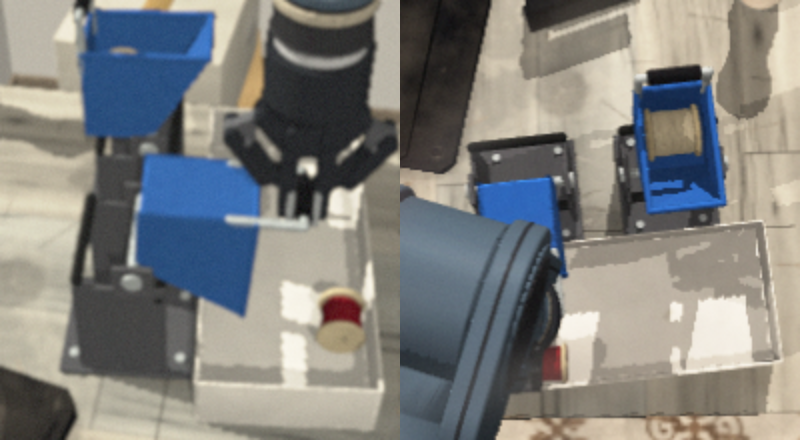

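The side view shows the red spool in the tray at (342,318 in the crop), with the bin tipped and its prongs level. I'll nudge along the arc to be sure it meets the stop.

Converted, 6 mm is 0.0075, -2 mm is -0.0025.

shift_gripper --offsets '[[[10,0,-0.0025,0.0075,0],[10,0,-0.0025,0.0075,0],[10,0,-0.0025,0.0075,0],[10,0,-0.0025,0.0075,0]]]'

```text
time: 6.52
tcp_pos: [445.8, -73.0, 147.0]
ee_rot: [0.002, 0.68, 0.734, -0.001]
contact_force: [-5.1, -3.6, 7.1]
finger_gap: 11.7
finger_force: 71.0
```

```bash
python3 rel.py 445 -71.5 151.5
```

```text
t 6.525 tcp [445.8 -73.  147. ] tool shift [ 1.6 -0.7 -4.5]
turn -0.0014859660338868153 tilt [ 0.002 -0.004 -1.   ] q [-0.31 -0.15 -0.26  1.46 -0.    1.19]
```

The force is 7 N, above the 2–4 N needed to move the bin, and the travel matches the stop. Now I release and go straight up.

Converted, -3 mm is -0.0038.

shift_gripper --offsets '[[[40,0,0,-0.0038,0],[40,0,0,-0.0038,0],[40,0,0,-0.0038,0],[40,0,0,-0.0038,0]]]'

```text
time: 7.02
tcp_pos: [444.7, -71.5, 148.1]
ee_rot: [-0.0, 0.679, 0.734, -0.001]
contact_force: [-5.3, -0.8, 4.2]
finger_gap: 39.8
finger_force: 2.7
```

shift_gripper --offsets '[[[40,0,0,-0.0375,0],[40,0,0,-0.075,0],[40,0,0,-0.1375,0],[40,0,0,-0.1875,0],[40,0,0,-0.1875,0]]]'

```text
time: 7.65
tcp_pos: [448.0, -71.7, 301.8]
ee_rot: [0.004, 0.679, 0.734, 0.003]
contact_force: [0.3, -0.5, -1.3]
finger_gap: 39.9
finger_force: 0.0
```

shift_gripper --offsets '[[[40,-0.075,-0.075,0,0],[40,-0.15,-0.075,0,0],[40,-0.15,-0.075,0,0],[40,-0.15,-0.075,0,0]]]'

```text
time: 8.15
tcp_pos: [394.8, -196.0, 296.7]
ee_rot: [-0.001, 0.68, 0.733, 0.0]
contact_force: [0.3, 0.1, 0.4]
finger_gap: 39.9
finger_force: 0.0
```

Run:
```python
from h import *
b=bot.grab_frame("side");t=bot.grab_frame("top")
cv2.imwrite("pics/s5.png",np.hstack([cv2.resize(x,None,fx=2,fy=2) for x in(b[140:360,240:440,::-1],t[100:320,220:420,::-1])]))
```

```text
(no output)
```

View pics/s5.png

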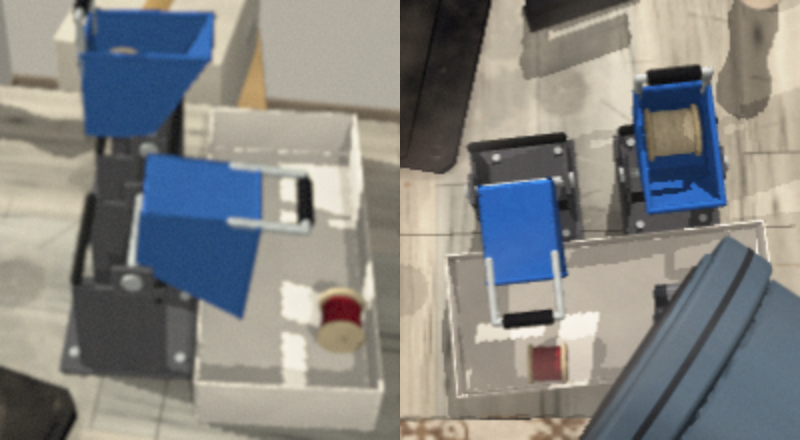

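The bin stays tipped, with the bar at side (393,240) and top (283.5,259.5). The red spool lies in the tray and the cream spool is untouched. One bar check before handing in.

Run:
```python
from h import *
p,e=tri("top",(283.5,259.5),"side",(393,240));d=p-[632,-58,252.5];x=57+d[0]*.997+d[1]*.078;z=126+d[2]
print(p,e,x,z,"tilt",np.arctan2(z,x)-np.radians(65.66))
```

```text
[444.23542678 -72.2168704  172.61166854] 1.1108603129998342 -131.31019539371485 46.11166854114623 tilt 1.6578963235283315
```

```bash
python3 -c "
from plant import bot
print(bot.finish_job())"
```

```text
the job is handed in; nothing more can be done
None
```

The red-spool bin is pulled to its stop (measured tilt about 1.66 rad) and left tipped, the red spool lies in the tray, the cream spool stayed in its bin, and the job is handed in (no verdict was returned).

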